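# Index a specimen under the test head and set the sprung foot on it

### The job

On the specimen test station, lift the head's small side lever so that the foot rises well clear, then push the carrier along its rail until it clicks into the next stop, where its specimen stub stands under the foot, and then lower the lever gently until the foot bears lightly on the stub, and let go. Stubs differ in height, so stop by feel: pressing the lever to the bottom would crush a tall one. Leave the spare stubs, the tweezers and the dish where they are.

Things in the scene. Friction and masses are not known exactly. Their poses are not given: they have to be found in the camera images.
- station: Fixed steel test station: a box 184 (x) by 398 (y) by 50 mm high with a perforated deck, a rail along y and in the middle a grey column (at x +60 mm, 50 by 36 mm) with a grey head (x -45 to +45, y -30 to +30, z 145 to 215 mm) over the rail. Origin: centre of the underside; z up; y along the rail, from the load stop towards the test stop. Deck 50 mm, rail lips 67 mm above the desk.
- station_axis (a point): Point on the rail straight below the foot (station x -20, y 0 mm, 62 mm above the desk). Axes as the station's.
- carrier: Aluminium carrier captive in the rail, 64 mm wide, 150 mm long, flat top 72 mm above the desk. Origin: underside, below the pocket's centre; axes as the station's. Slides along station y: origin at y -60 mm = load stop (start), y 0 = next stop, the test stop under the foot; it can overshoot by 37 mm. At each stop a spring ball drops into a 6 mm notch and holds it; breaking out takes about 8 N.
- carrier_fin (a point): Middle of the top edge of the carrier's upright push fin: a plate 12 mm thick (y), 28 mm wide (x) and 36 mm high above the carrier's flat top, 92 mm behind (-y) the pocket's centre. This point is 108 mm above the desk. Axes as the station's.
- lever (a joint): Angle (rad) of the lever on the head's +y side: 0 = lowest, 1.0 = highest, growing as the knob rises. It stays where it is left (about 2 N at the knob moves it). The foot rises 30 mm per rad.
- lever_pivot (a point): Axis of the lever's pivot: it turns about the station's x axis through this point (station x -20, y +36 mm, 165 mm above the desk). Axes as the station's.
- lever_knob (a point): Centre of the lever's black ball knob, 24 mm in diameter, 85 mm from the pivot. The lever is a 9 mm steel rod that points to the station's +y, 0.45 rad below level when the joint reads 0 and 0.55 rad above level when it reads 1.0.
- foot: The small round steel foot (16 mm in diameter) under the head. Origin: centre of its flat underside, 87 mm above the desk with the lever at 0 and 117 mm with the lever at 1. A spring behind it (5 N per mm) gives when it meets something.
- stub: Specimen stub, loose in the carrier's round pocket (10 mm deep, little play): a brass disc 36 mm in diameter, 16 mm high, with a round table 28 mm in diameter above it on a screw. The table's top is 28 to 40 mm above the underside, set differently each time and not reported. Origin: centre of the underside, 62 mm above the desk; z up.
- spare_a: A spare stub, 32 mm in diameter, 26 mm high, standing on the station's deck behind the rail. Leave it. Origin: centre of its underside.
- spare_b: A second spare stub like spare_a, on the deck beyond the head. Leave it. Origin: centre of its underside.
- tweezers: Steel tweezers, 118 mm long, lying on the desk in front of the station. Leave them. Origin: under their middle.
- dish: A closed glass dish, 64 mm in diameter and 16 mm high, on the desk behind the station. Leave it. Origin: centre of its underside.

How it is judged (in metres and radians):
On the way, in this order (a step that is already met when the one before it is completed fails the run):
1. the lever is raised above 0.75 rad while the carrier is still at the load stop (value of joint lever above 0.75 rad and y of carrier in the frame of station below -0.045 m), for 0.2 s.
2. the carrier rests in the test stop with the lever still above 0.7 rad (value of joint lever above 0.7 rad and y of carrier in the frame of station between -0.003 and 0.003 m and linear speed of carrier below 0.01 m/s), for 0.3 s.
At the end, for the whole second after the job is handed in: The carrier is in the test stop (within 3 mm), the stub sits upright in its pocket within 6 mm of the foot's axis, the foot bears on it with 0.5 to 18 N and stays so, and the lever is at rest and released (y of carrier in the frame of station between -0.003 and 0.003 m and contact force between foot and stub between 0.5 and 18 N and velocity of joint lever between -0.05 and 0.05 rad/s and angle between stub's own z axis and vertical below 0.06 rad and horizontal distance between stub and station_axis below 0.006 m and linear speed of stub below 0.01 m/s); the robot touches nothing.
It fails at once if the foot presses on the stub with more than 22 N (contact force between foot and stub above 22 N).
It fails at once if a spare stub, the tweezers or the dish is moved by more than 20 mm (distance of any of spare_a, spare_b, tweezers, dish from where it was at the start of the episode above 0.02 m).
It also fails if it takes over 70 s, if anything falls off the work surface, if the arm or the gripper's body presses on something with over 40 N, if the wrist force passes 120 N, or if a joint passes its speed limit or range.

### The arm

A 7-joint arm with a two-finger parallel gripper is mounted at the origin on the work surface. World frame = base frame: x ahead of the robot, y to its left, z up, the work surface at z = 0. Lengths are in m, angles in degrees, forces in N, time in s.
With the tool pointing down it reaches from about 0.35 to 0.9 m from the base axis. Payload 8.1 kg.
Tool frame: the origin (TCP) lies midway between the tips of the shut fingers; the grasp point (between the pads) lies behind it (ctrl.grip_depth is the z of the grasp point in the tool frame, in m); z points along the fingers, y is the line along which they close (so a half turn about z gives the same grasp; the last joint's range is limited). The gripper opens to 85 mm and grips with 20 to 120 N. Pads are 22 mm wide; open, the fingers measure 114 mm over their backs; the gripper's body (76 mm by 85 mm) begins 54 mm behind the grasp point. The pads swing forward as they close: fully open they stand 13 mm farther back than shut.
Start: joints at [-76.295, 24.895, 1.432, 90.138, -0.665, 64.973, -4.303], TCP at [0.21, 0.589, 0.231] pointing down, gripper open.
Joint ranges: [-149.89, 149.89], [-25.12, 119.58], [-72.63, 75.52], [4.76, 147.25], [-75.54, 255.54], [6.69, 114.76], [-157.13, 157.13]. Speed limits (degrees/s): [127.2, 127.2, 172.46, 172.46, 180, 180, 180].

### API

Orientations are given as [roll, pitch, yaw] about the fixed x, y, z axes, in that order (R = Rz(yaw) Ry(pitch) Rx(roll)).
In Python, from bench import monitor, camera, workorder, boxes_of, mark_of, ctrl gives the robot as it stands.
- The arm moves only by the tool servo_tool, never from a script. Its argument "increments" is a list of rows, each a list of 2 entries, a list of its own where there are three numbers: the shift along the world's x, y, z scaled (see below), then the turn, a rotation vector about the world's x, y, z scaled (see below). In form: [[[x, y, z], [ax, ay, az]], ...]. A call has 1 to 12 rows; each row shifts and turns the commanded pose from where the row before left it; what a row does not reach is not made up. The controller multiplies each number of a shift by 0.25 m and each number of a turn by 360 degrees. A row lasts 1/8 s, in which the tool goes at most 62.5 mm and 10.7 degrees, less where a joint would pass 70% of its speed; a pose out of reach is approached as far as the arm can. A call with a number of a shift or a turn outside -1 to 1 is refused whole. A call with a gripper value outside its range is refused whole. "claw" is the opening, from 0 (shut) to 1 (fully open), set as the call begins (left out, the last holds). The fingers move at their own pace and stop on an object; "force" is the grip in N (left out, the last holds). Time passes only in rows, so rows that do not move let the fingers close. It gives the time, the measured TCP pose, the force, the opening and the grip force at its end, in the units of the state.
- monitor.observe(): the state, without advancing time (a new reading comes with each control period).
- camera(name): name is "scene" or "top" or "wrist"; returns a dict with "pixels" (480x640x3 uint8, blue, green, red), "z_map" (480x640 float32, m along the optical axis (not along the pixel's ray), 0 where there is no reading), "fx", "fy", "cx", "cy" (pixels), "dist_coeffs" ([k1, k2, p1, p2, k3] as OpenCV has them; the pictures are not rectified), "pose" (4x4, takes a point from camera to world coordinates). Camera axes: x right, y down, z forward; pixel columns grow to the right and rows downward; lengths in m; the calibration is good to about 2 mm. A picture is of the moment at which its call begins.
- workorder.finish_job(): hands the job in; it is judged then, once.
Trained networks look in the newest picture that a camera, given by its name, has taken for a name from the list of things; names that differ only in an ending like _2 or _b are one class to them, and where a whole thing is asked for, a point or a joint stands for the part that bears it (a point fixed in the world has none). Each returns a list of dicts, best first, with "p" (0 to 1); they miss things now and then, are a little off and sometimes report something else, mostly with a low value. They report only what shows in the picture. A call takes as long as a camera call.
- boxes_of(camera, label): "rect" ([left, top, width, height] in pixels, round what is visible of it).
- mark_of(camera, label): "pixel" ([column, row] in pixels: a listed point, or the origin of a listed thing).
The state is a dict: "t": time; "joints": joint angles; "joint_vel": joint speeds; "joint_torque": joint torques, N m; "position": TCP position; "tool_rot": TCP orientation; "ft_force": force on the tool from outside, world axes, zero at the start; "wrist_torque": the same for the moment, N m; "finger_gap": opening from 0.0 (shut) to 1.0 (fully open); "gripper_force": force on a finger pad.
Only numpy, scipy, OpenCV 4.12 (cv2) and the standard library are available. Lean on these libraries where they do the work, as an engineer would, in place of code of your own. Each camera call takes 0.05 s, during which the arm holds its last target. There are 200 camera calls.

## Working session

There is one attempt and no reset: what is moved stays moved. The work goes in short steps, Python scripts to look and compute and a tool call to move; the robot and the scene stay as the last step left them, time stands still between calls to the robot, and variables do not carry over. Pictures are saved under pics/ and viewed, at most 10 in all, crops included, and the job is handed in when it is done.

Besides the shell and the picture viewer there is one more tool, called after "Call:" as name(argument=value, ...) on one line, values as JSON. servo_tool: Moves the arm, as the interface text tells. Its arguments: {"type":"object","properties":{"increments":{"type":"array","items":{"type":"array"}},"claw":{"type":"number"},"force":{"type":"number"}},"required":["increments"]}

```bash
mkdir -p pics; cat > h.py <<'E'
import numpy as np, cv2
from bench import monitor, camera, workorder, boxes_of, mark_of, ctrl
def ray(c,px):
    K=np.array([[c["fx"],0,c["cx"]],[0,c["fy"],c["cy"]],[0,0,1.]])
    u=cv2.undistortPoints(np.array([[px]],float),K,np.array(c["dist_coeffs"],float))[0,0]
    P=np.array(c["pose"]); return P[:3,3],P[:3,:3]@np.array([u[0],u[1],1.])
def at_h(c,px,h):
    o,d=ray(c,px); return o+d*(h-o[2])/d[2]
def at_d(c,px):
    o,d=ray(c,px); z=c["z_map"][int(round(px[1])),int(round(px[0]))]; return o+d*z
E
python3 - <<'E'
from h import *
np.set_printoptions(precision=4,suppress=True)
s=monitor.observe(); print(s, ctrl.grip_depth)
H={"station":0,"station_axis":.062,"carrier":.062,"carrier_fin":.108,"lever_pivot":.165,"lever_knob":None,"stub":.062,"foot":None,"spare_a":.05,"tweezers":0,"dish":0}
for n in ["scene","top"]:
    c=camera(n); cv2.imwrite(f"pics/{n}0.png",c["pixels"]); print(n,np.array(c["pose"])[:3,3])
    for l,h in H.items():
        for m in mark_of(n,l)[:2]:
            print(l,round(m["p"],2),np.round(m["pixel"]), "h",at_h(c,m["pixel"],h) if h is not None else "", "d",at_d(c,m["pixel"]))
E
```

```text
{'t': 0.0, 'joints': array([-76.2947,  24.9349,   1.4286,  90.1893,  -0.6664,  64.9729,
        -4.3041]), 'joint_vel': array([-0.1025, -0.0036, -0.056 , -0.1355,  0.0071, -0.0054,  0.013 ]), 'joint_torque': array([ -0.    , -67.0464,   1.0256, -31.6214,   0.0158,   0.0124,
         0.    ]), 'position': array([0.2093, 0.5884, 0.2305]), 'tool_rot': array([-179.9114,    0.0055,  160.4123]), 'ft_force': array([ 0.6506,  0.176 , -0.3832]), 'wrist_torque': array([-0.0368, -0.005 ,  0.0397]), 'gripper_force': 0.0, 'finger_gap': 0.999225068505927} -0.0187
scene [1.0239 0.4161 0.5566]
station 0.56 [284. 259.] h [ 0.5295 -0.0656  0.    ] d [ 0.5742 -0.022   0.0504]
station_axis 0.73 [298. 218.] h [ 0.5011 -0.061   0.062 ] d [ 0.4923 -0.069   0.0537]
carrier 0.76 [274. 207.] h [ 0.501 -0.11   0.062] d [ 0.5123 -0.0986  0.0727]
carrier 0.47 [278. 198.] h [ 0.4788 -0.1211  0.062 ] d [ 0.4961 -0.104   0.0778]
lever_pivot 0.67 [308. 169.] h [ 0.516  -0.0264  0.165 ] d [ 0.5239 -0.0195  0.1711]
lever_knob 0.67 [341. 218.] h  d [0.5508 0.0558 0.1423]
stub 0.56 [277. 199.] h [ 0.4817 -0.1216  0.062 
[... 535 characters left out ...]
d [ 0.504  -0.0414  0.2147]
carrier 0.76 [437. 277.] h [ 0.4864 -0.115   0.062 ] d [ 0.4868 -0.1078  0.099 ]
lever_pivot 0.8 [374. 253.] h [ 0.5144 -0.0226  0.165 ] d [ 0.5141 -0.0215  0.1774]
lever_knob 0.82 [312. 230.] h  d [0.5417 0.0498 0.1494]
lever_knob 0.23 [462. 167.] h  d [ 0.6422 -0.1589  0.0187]
stub 0.59 [436. 276.] h [ 0.4882 -0.1147  0.062 ] d [ 0.4886 -0.1079  0.0976]
spare_a 0.9 [346. 183.] h [0.612  0.0059 0.05  ] d [0.608  0.007  0.0779]
spare_a 0.55 [513. 234.] h [ 0.5451 -0.2207  0.05  ] d [ 0.5433 -0.2112  0.0797]
tweezers 0.85 [396. 343.] h [ 0.3914 -0.0694  0.    ] d [ 0.3921 -0.0687  0.0057]
dish 0.74 [460. 168.] h [ 0.6442 -0.1604  0.    ] d [ 0.6413 -0.1565  0.017 ]
```

View pics/scene0.png

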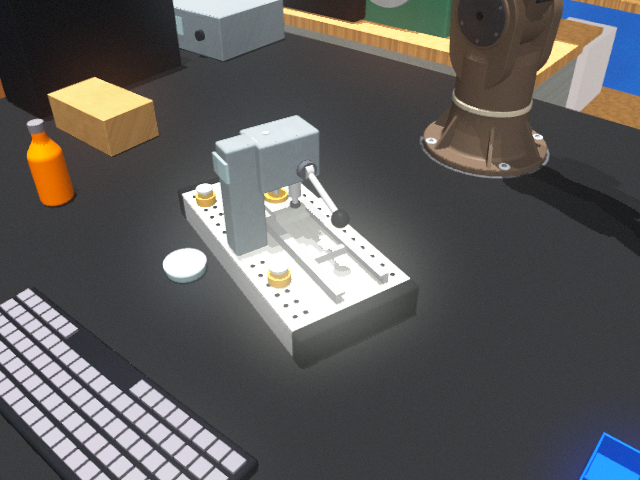

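View pics/top0.png

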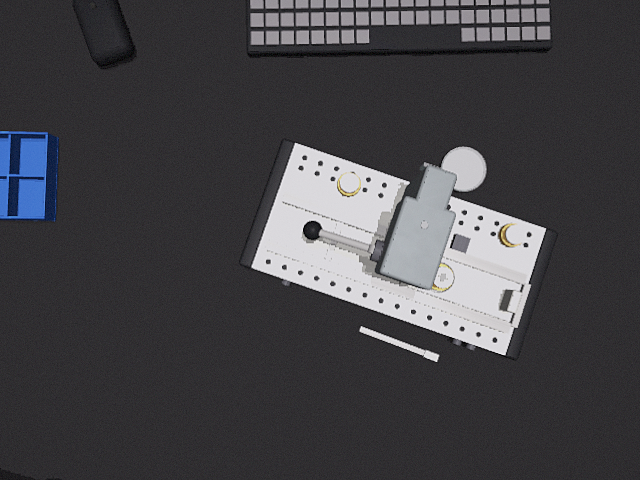

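The scene view shows the grey head with the lever knob at about (340,218), spares at (206,197) and (280,278), and the dish at (185,265). In the top view I see the knob at (312,230), stub (440,277), fin about (507,300), tweezers (398,343). Next I refine the station pose using depth.

```bash
python3 - <<'E'
from h import *
np.set_printoptions(precision=4,suppress=True)
c=camera("top"); z=c["z_map"]
v,u=np.mgrid[0:480,0:640]
K=np.array([[c["fx"],0,c["cx"]],[0,c["fy"],c["cy"]],[0,0,1.]])
n=cv2.undistortPoints(np.stack([u.ravel(),v.ravel()],1).astype(float)[:,None],K,np.array(c["dist_coeffs"],float))[:,0]
P=np.array(c["pose"]); W=(np.c_[n,np.ones(len(n))]*z.reshape(-1,1))@P[:3,:3].T+P[:3,3]
W=W.reshape(480,640,3); np.save("W.npy",W)
m=(z>0)&(W[...,2]>.035)&(W[...,0]>.3)&(W[...,0]<.72)&(W[...,1]>-.32)&(W[...,1]<.2)
k,lab,st,_=cv2.connectedComponentsWithStats(m.astype(np.uint8)); i=1+np.argmax(st[1:,4]); pts=W[lab==i][:,:2]
r=cv2.minAreaRect((pts*1000).astype(np.float32)); print(r)
(cx,cy),(a,b),ang=r; yaw=ang if b>a else ang-90
t=np.radians(yaw); R=np.array([[np.cos(t),-np.sin(t)],[np.sin(t),np.cos(t)]]); o=np.array([cx,cy])/1000
print("yaw",yaw,"o",o)
S=W.copy(); S[...,:2]=(W[...,:2]-o)@R
def sel(x0,x1,y0,y1,z0,z1):
    q=(z>0)&(S[...,0]>x0)&(S[...,0]<x1)&(S[...,1]>y0)&(S[...,1]<y1)&(S[...,2]>z0)&(S[...,2]<z1); return S[q]
for nm,b in dict(head=(-.06,.06,-.05,.04,.2,.23),fin=(-.06,.03,-.18,-.13,.098,.12),knob=(-.05,.01,.095,.15,.12,.2),table=(-.04,0,-.08,-.04,.088,.11),carr=(-.05,.01,-.14,-.085,.066,.08),spareA=(.02,.09,-.2,-.05,.07,.085),deck=(-.09,-.065,-.1,.1,.04,.06)).items():
    p=sel(*b); print(nm,len(p),p.min(0),p.max(0),np.median(p,0)) if len(p) else print(nm,0)
for nm,h in (("lever_pivot",.165),("station_axis",.062),("stub",.062)):
    p=at_h(c,mark_of("top",nm)[0]["pixel"],h); print(nm,(p[:2]-o)@R)
W2=lambda x,y:o+R@np.array([x,y])
print("fin",W2(-.02,-.152),"fin test",W2(-.02,-.092),"knob0",W2(-.02,.1164),"yaxis",R[:,1])
E
```

```text
((525.2696533203125, -65.45547485351562), (399.07623291015625, 184.27407836914062), 71.68639373779297)
yaw -18.31360626220703 o [ 0.5253 -0.0655]
head 5136 [-0.0457 -0.0298  0.2   ] [0.06   0.0304 0.2199] [0.0038 0.0012 0.2157]
fin 280 [-0.0353 -0.1587  0.0984] [-0.0072 -0.1447  0.1118] [-0.0215 -0.1501  0.1083]
knob 356 [-0.0313  0.0953  0.1339] [-0.0078  0.1267  0.1492] [-0.0201  0.1133  0.1434]
table 325 [-0.0347 -0.0733  0.0937] [-0.0076 -0.0509  0.101 ] [-0.0214 -0.0612  0.0978]
carr 1762 [-0.05   -0.1398  0.066 ] [ 0.0099 -0.085   0.0776] [-0.0208 -0.1124  0.0726]
spareA 347 [ 0.0512 -0.1496  0.0704] [ 0.0782 -0.123   0.0804] [ 0.0649 -0.136   0.0768]
deck 2738 [-0.09  -0.1    0.046] [-0.065   0.1     0.0553] [-0.0774 -0.001   0.0509]
lever_pivot [-0.0211  0.0338]
station_axis [-0.02    0.0028]
stub [-0.0224 -0.0622]
fin [ 0.4585 -0.2035] fin test [ 0.4774 -0.1465] knob0 [0.5429 0.0513] yaxis [0.3142 0.9494]
```

Call:
servo_tool(increments=[[[0.0556,-0.0896,0],[0,0,-0.01027]],[[0.0556,-0.0896,0],[0,0,-0.01027]],[[0.0556,-0.0896,0],[0,0,-0.01027]],[[0.0556,-0.0896,0],[0,0,-0.01027]],[[0.0556,-0.0896,0],[0,0,-0.01027]],[[0.0556,-0.0896,0],[0,0,-0.01027]],[[0.0556,-0.0896,0],[0,0,-0.01027]],[[0.0556,-0.0896,0],[0,0,-0.01027]],[[0.0556,-0.0896,0],[0,0,-0.01027]],[[0.0556,-0.0896,0],[0,0,-0.01027]],[[0.0556,-0.0896,0],[0,0,-0.01027]],[[0.0556,-0.0896,0],[0,0,-0.01027]]], claw=0.7, force=25)

```text
t: 2.9
position: [0.3772, 0.3186, 0.2313]
tool_rot: [180.0, -0.0, 115.8]
ft_force: [0.0, 0.1, -0.0]
finger_gap: 0.703
gripper_force: 0.0
```

Call:
servo_tool(increments=[[[0.0556,-0.0896,0],[0,0,-0.01027]],[[0.0556,-0.0896,0],[0,0,-0.01027]],[[0.0556,-0.0896,0],[0,0,-0.01027]],[[0.0556,-0.0896,0],[0,0,-0.01027]],[[0.0556,-0.0896,0],[0,0,-0.01027]],[[0.0556,-0.0896,0],[0,0,-0.01027]],[[0.0556,-0.0896,0],[0,0,-0.01027]],[[0.0556,-0.0896,0],[0,0,-0.01027]],[[0.0556,-0.0896,0],[0,0,-0.01027]],[[0.0556,-0.0896,0],[0,0,-0.01027]],[[0.0556,-0.0896,0],[0,0,-0.01027]],[[0,0,0],[0,0,-0.01027]]])

```text
t: 4.4
position: [0.5306, 0.0705, 0.2314]
tool_rot: [179.9, 0.0, 71.2]
ft_force: [0.1, 0.6, 0.3]
finger_gap: 0.699
gripper_force: 0.0
```

Call:
servo_tool(increments=[[[0.024,-0.039,0],[0,0,0.0014]],[[0.024,-0.039,0],[0,0,0]],[[0,0,-0.05],[0,0,0]],[[0,0,-0.05],[0,0,0]],[[0,0,-0.05],[0,0,0]],[[0,0,-0.05],[0,0,0]],[[0,0,-0.05],[0,0,0]],[[0,0,-0.05],[0,0,0]],[[0,0,-0.05],[0,0,0]],[[0,0,-0.05],[0,0,0]],[[0,0,-0.05],[0,0,0]],[[0,0,0],[0,0,0]]])

```text
t: 5.9
position: [0.5405, 0.054, 0.1178]
tool_rot: [-179.9, 0.1, 72.2]
ft_force: [-0.2, -0.2, -0.3]
finger_gap: 0.703
gripper_force: 0.0
```

```bash
python3 - <<'E'
from h import *
c=camera("scene"); print(monitor.observe()["position"],monitor.observe()["tool_rot"])
cv2.imwrite("pics/s1.png",cv2.resize(c["pixels"][120:320,200:460],None,fx=3,fy=3))
E
```

```text
[0.54104427 0.05404565 0.11845884] [-1.79968099e+02  2.75979992e-02  7.21742222e+01]
```

View pics/s1.png

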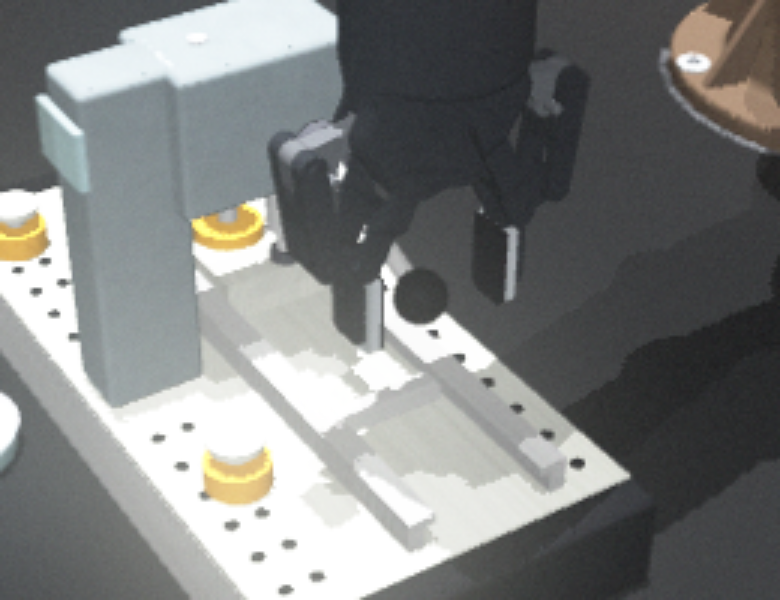

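The knob, at (420,296) in the crop, sits between the two open pads. I'll nudge the tool slightly and close.

Call:
servo_tool(increments=[[[0.007,-0.012,0.002],[0,0,-0.001]],[[0,0,0],[0,0,0]],[[0,0,0],[0,0,0]]])

```text
t: 6.32
position: [0.5432, 0.0512, 0.1196]
tool_rot: [180.0, -0.0, 71.8]
ft_force: [0.0, 0.3, 0.2]
finger_gap: 0.696
gripper_force: 0.0
```

Call:
servo_tool(increments=[[[0,0,0],[0,0,0]],[[0,0,0],[0,0,0]],[[0,0,0],[0,0,0]],[[0,0,0],[0,0,0]],[[0,0,0],[0,0,0]],[[0,0,0],[0,0,0]],[[0,0,0],[0,0,0]],[[0,0,0],[0,0,0]]], claw=0.15, force=25)

```text
t: 7.32
position: [0.5431, 0.0511, 0.1194]
tool_rot: [180.0, -0.0, 71.8]
ft_force: [0.8, 0.1, 1.6]
finger_gap: 0.256
gripper_force: 24.5
```

Call:
servo_tool(increments=[[[0.0023,0.0068,0.0276],[0,0,0]],[[0.0023,0.0068,0.0276],[0,0,0]],[[0.0008,0.0023,0.0284],[0,0,0]],[[0.0008,0.0023,0.0284],[0,0,0]],[[-0.0008,-0.0023,0.0282],[0,0,0]],[[-0.0008,-0.0023,0.0282],[0,0,0]],[[-0.0022,-0.0066,0.0274],[0,0,0]],[[-0.0022,-0.0066,0.0274],[0,0,0]],[[-0.0036,-0.0108,0.026],[0,0,0]],[[-0.0036,-0.0108,0.026],[0,0,0]],[[0,0,0],[0,0,0]],[[0,0,0],[0,0,0]]])

```text
t: 8.82
position: [0.5412, 0.0457, 0.1883]
tool_rot: [180.0, -0.0, 71.8]
ft_force: [2.6, -1.2, -0.5]
finger_gap: 0.253
gripper_force: 24.9
```

```bash
python3 - <<'E'
from h import *
c=camera("scene"); 
cv2.imwrite("pics/s2.png",cv2.resize(c["pixels"][100:300,200:460],None,fx=3,fy=3))
E
```

```text
(no output)
```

View pics/s2.png

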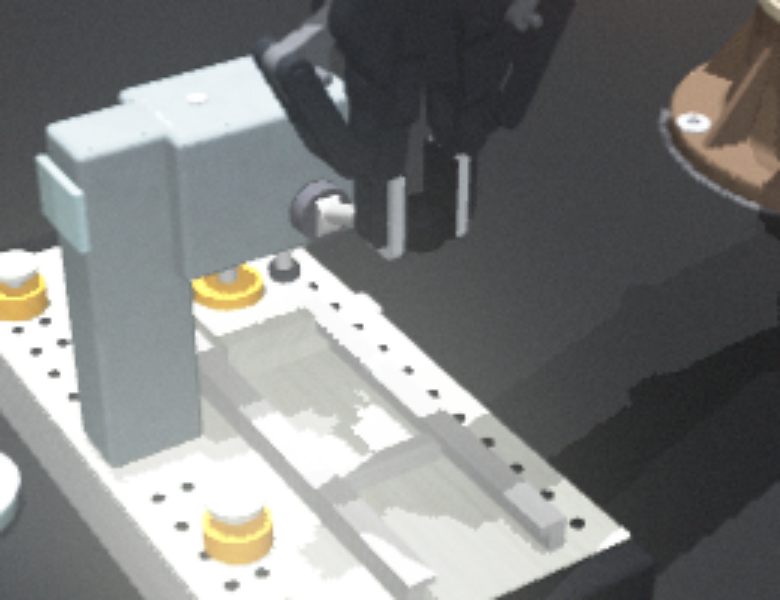

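The lever is up: the foot is raised at (285,270) and the knob is gripped at (425,220). Next: release, rise and go over to the fin.

Call:
servo_tool(increments=[[[0,0,0],[0,0,0]],[[0,0,0],[0,0,0]],[[0,0,0],[0,0,0]],[[0,0,0],[0,0,0]],[[0,0,0],[0,0,0]],[[0,0,0.08],[0,0,0]],[[0,0,0.08],[0,0,0]],[[0,0,0.08],[0,0,0]],[[0,0,0.08],[0,0,0]],[[0,0,0],[0,0,0]]], claw=0.65)

```text
t: 10.12
position: [0.542, 0.0459, 0.2693]
tool_rot: [179.9, -0.1, 71.8]
ft_force: [-0.1, -0.3, -0.6]
finger_gap: 0.649
gripper_force: 0.0
```

Call:
servo_tool(increments=[[[-0.0413,-0.1246,0],[0,0,0]],[[-0.0413,-0.1246,0],[0,0,0]],[[-0.0413,-0.1246,0],[0,0,0]],[[-0.0413,-0.1246,0],[0,0,0]],[[-0.0413,-0.1246,0],[0,0,0]],[[-0.0413,-0.1246,0],[0,0,0]],[[-0.0413,-0.1246,0],[0,0,0]],[[-0.0413,-0.1246,0],[0,0,0]],[[0,0,0],[0,0,0]],[[0,0,0],[0,0,0]]])

```text
t: 11.38
position: [0.4586, -0.2026, 0.2675]
tool_rot: [-179.9, -0.0, 71.8]
ft_force: [0.8, 0.2, -0.1]
finger_gap: 0.651
gripper_force: 0.0
```

```bash
python3 - <<'E'
from h import *
np.set_printoptions(precision=4,suppress=True)
s=monitor.observe(); print(s["position"],s["tool_rot"])
t=np.radians(-18.31); R=np.array([[np.cos(t),-np.sin(t)],[np.sin(t),np.cos(t)]]); o=np.array([.5253,-.0655])
c=camera("top")
for l,h in (("lever_knob",.206),("carrier_fin",.108),("spare_a",.05)):
    for m in mark_of("top",l)[:2]:
        p=at_h(c,m["pixel"],h); print(l,m["p"],(p[:2]-o)@R,at_d(c,m["pixel"]))
c=camera("wrist"); cv2.imwrite("pics/w1.png",c["pixels"])
for m in mark_of("wrist","carrier_fin")[:2]: p=at_h(c,m["pixel"],.108); print("w fin",m,p,(p[:2]-o)@R)
E
```

```text
[ 0.4586 -0.2026  0.2675] [-179.9451   -0.0163   71.8345]
lever_knob 0.67 [-0.0219  0.1134] [0.5399 0.0489 0.2096]
lever_knob 0.65 [-0.0118  0.0219] [ 0.5206 -0.0396  0.2169]
carrier_fin 0.64 [-0.022  -0.1536] [ 0.4562 -0.204   0.1093]
spare_a 0.79 [ 0.0672 -0.1363] [ 0.5446 -0.2075  0.0768]
spare_a 0.63 [0.0595 0.094 ] [0.6072 0.0062 0.0785]
w fin {'pixel': [324.9, 220.7], 'p': 0.88} [ 0.4587 -0.2036  0.108 ] [-0.0199 -0.1521]
```

View pics/w1.png

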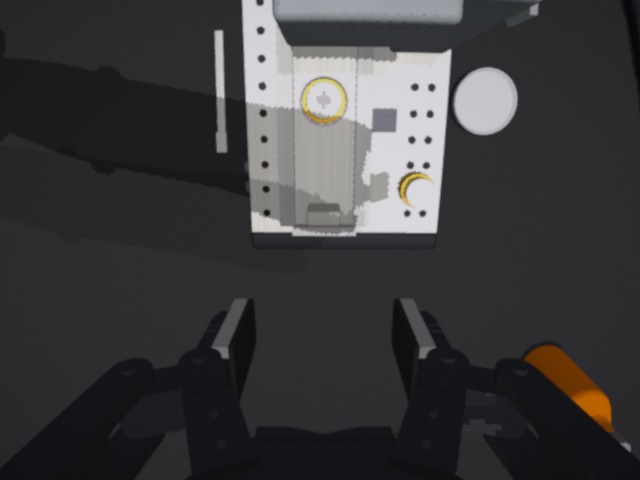

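The wrist view confirms the fin at (325,215), aligned with the jaws, and the spare at (418,190) is clear of them. I'll descend and grip.

Call:
servo_tool(increments=[[[0,-0.003,-0.075],[0,0,0]],[[0,0,-0.075],[0,0,0]],[[0,0,-0.075],[0,0,0]],[[0,0,-0.075],[0,0,0]],[[0,0,-0.075],[0,0,0]],[[0,0,-0.075],[0,0,0]],[[0,0,-0.075],[0,0,0]],[[0,0,-0.075],[0,0,0]],[[0,0,-0.075],[0,0,0]],[[0,0,-0.07],[0,0,0]],[[0,0,0],[0,0,0]],[[0,0,0],[0,0,0]]])

```text
t: 13.18
position: [0.459, -0.2042, 0.0824]
tool_rot: [180.0, 0.0, 71.8]
ft_force: [0.5, -0.1, 0.6]
finger_gap: 0.65
gripper_force: 0.0
```

Call:
servo_tool(increments=[[[0,0,0],[0,0,0]],[[0,0,0],[0,0,0]],[[0,0,0],[0,0,0]],[[0,0,0],[0,0,0]],[[0,0,0],[0,0,0]],[[0,0,0],[0,0,0]],[[0,0,0],[0,0,0]],[[0,0,0],[0,0,0]]], claw=0.2, force=40)

```text
t: 14.18
position: [0.459, -0.2042, 0.0826]
tool_rot: [179.9, -0.0, 71.8]
ft_force: [-0.7, 1.5, 6.9]
finger_gap: 0.313
gripper_force: 39.4
```

Call:
servo_tool(increments=[[[0.0075,0.0228,0],[0,0,0]],[[0.0075,0.0228,0],[0,0,0]],[[0.0075,0.0228,0],[0,0,0]],[[0.0075,0.0228,0],[0,0,0]],[[0.0075,0.0228,0],[0,0,0]],[[0.0075,0.0228,0],[0,0,0]],[[0.0075,0.0228,0],[0,0,0]],[[0.0075,0.0228,0],[0,0,0]],[[0.0075,0.0228,0],[0,0,0]],[[0.0075,0.0228,0],[0,0,0]],[[0,0,0],[0,0,0]],[[0,0,0],[0,0,0]]])

```text
t: 15.68
position: [0.4777, -0.1474, 0.0825]
tool_rot: [179.9, -0.0, 71.8]
ft_force: [-2.0, -0.1, 7.0]
finger_gap: 0.315
gripper_force: 40.0
```

```bash
python3 - <<'E'
from h import *
np.set_printoptions(precision=4,suppress=True)
s=monitor.observe(); print(s["position"],s["ft_force"],s["finger_gap"])
t=np.radians(-18.31); R=np.array([[np.cos(t),-np.sin(t)],[np.sin(t),np.cos(t)]]); o=np.array([.5253,-.0655])
print("tcp st",(s["position"][:2]-o)@R)
c=camera("wrist"); cv2.imwrite("pics/w2.png",c["pixels"])
for m in mark_of("wrist","carrier_fin")[:2]: p=at_h(c,m["pixel"],.108); print("w fin",m,(p[:2]-o)@R)
E
```

```text
[ 0.4777 -0.1474  0.0825] [-2.0427 -0.1159  6.9965] 0.31540075182417093
tcp st [-0.0195 -0.0927]
w fin {'pixel': [324.2, 343.6], 'p': 0.57} [-0.0205 -0.0902]
```

Call:
servo_tool(increments=[[[0,0,0],[0,0,0]],[[0,0,0],[0,0,0]],[[0,0,0],[0,0,0]],[[0,0,0],[0,0,0]],[[0,0,0],[0,0,0]],[[0,0,0.09],[0,0,0]],[[0,0,0.09],[0,0,0]],[[0,0,0.09],[0,0,0]],[[0,0,0.09],[0,0,0]],[[0,0,0.09],[0,0,0]],[[0,0,0.09],[0,0,0]],[[0,0,0.09],[0,0,0]]], claw=0.6)

```text
t: 17.27
position: [0.4772, -0.1471, 0.2401]
tool_rot: [-180.0, -0.0, 71.8]
ft_force: [-0.4, -0.1, 0.2]
finger_gap: 0.6
gripper_force: 0.0
```

Call:
servo_tool(increments=[[[-0.05,-0.15,0.07],[0,0,0]],[[-0.05,-0.15,0.04],[0,0,0]],[[0,0,0],[0,0,0]],[[0,0,0],[0,0,0]]])

```text
t: 17.77
position: [0.4524, -0.2216, 0.2666]
tool_rot: [-180.0, -0.0, 71.8]
ft_force: [1.6, 0.8, -0.5]
finger_gap: 0.602
gripper_force: 0.0
```

```bash
python3 - <<'E'
from h import *
np.set_printoptions(precision=4,suppress=True)
s=monitor.observe(); print(s["position"],s["ft_force"],s["finger_gap"])
t=np.radians(-18.31); R=np.array([[np.cos(t),-np.sin(t)],[np.sin(t),np.cos(t)]]); o=np.array([.5253,-.0655])
for n in ["wrist","top","scene"]:
  c=camera(n); cv2.imwrite(f"pics/{n}3.png",c["pixels"])
  for l,h in (("carrier_fin",.108),("lever_knob",.2),("foot",.11),("stub",.062)):
    for m in mark_of(n,l)[:2]: p=at_h(c,m["pixel"],h); d=at_d(c,m["pixel"]); print(n,l,round(m["p"],2),np.round(m["pixel"]),(p[:2]-o)@R,d[2])
E
```

```text
[ 0.4524 -0.2216  0.2666] [ 1.6174  0.8335 -0.5296] 0.6023124118232422
wrist carrier_fin 0.61 [324. 114.] [-0.0211 -0.0894] 0.10848934545427125
wrist carrier_fin 0.29 [346.  19.] [-0.0053 -0.0229] 0.07334635633021064
wrist lever_knob 0.17 [325. 114.] [-0.0206 -0.0903] 0.4100050207513176
wrist foot 0.19 [217.  70.] [-0.0995 -0.0576] 0.0051434334425934924
top carrier_fin 0.87 [468. 287.] [-0.0231 -0.0913] 0.10724850980527412
top lever_knob 0.62 [315. 226.] [-0.0192  0.1113] 0.2085336256944854
scene lever_knob 0.89 [342. 172.] [-0.0218  0.1133] 0.2076123275874342
scene lever_knob 0.16 [206. 199.] [0.14   0.0795] 0.0668009309389832
scene foot 0.41 [293. 188.] [-0.023  -0.0135] 0.12151293572012084
scene stub 0.57 [296. 218.] [-0.0229 -0.0073] 0.07985064498296296
```

View pics/wrist3.png

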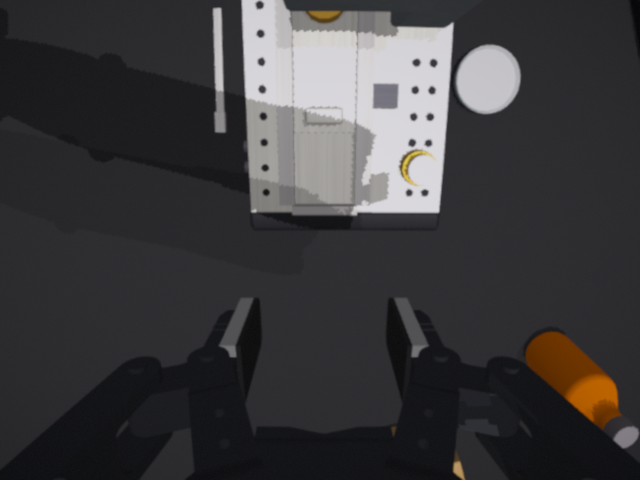

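The carrier now sits forward, with the fin at (324,114) in the wrist view. I'll check the exact stop position using depth.

```bash
cat > m.py <<'E'
from h import *
from scipy.optimize import least_squares
np.set_printoptions(precision=4,suppress=True)
t=np.radians(-18.31); R=np.array([[np.cos(t),-np.sin(t)],[np.sin(t),np.cos(t)]]); o=np.array([.5253,-.0655])
def cloud(c):
    z=c["z_map"]; v,u=np.nonzero(z>0)
    K=np.array([[c["fx"],0,c["cx"]],[0,c["fy"],c["cy"]],[0,0,1.]])
    n=cv2.undistortPoints(np.stack([u,v],1).astype(float)[:,None],K,np.array(c["dist_coeffs"],float))[:,0]
    P=np.array(c["pose"]); W=(np.c_[n,np.ones(len(n))]*z[v,u][:,None])@P[:3,:3].T+P[:3,3]
    W[:,:2]=(W[:,:2]-o)@R; return W
def box(S,x0,x1,y0,y1,z0,z1): return S[np.all((S>[x0,y0,z0])&(S<[x1,y1,z1]),1)]
def knob(S,r=.012):
    p=box(S,-.04,.0,.1,.14,.12,.24)
    f=least_squares(lambda a:np.linalg.norm(p-a,axis=1)-r,p.mean(0)-[0,0,.008],loss="soft_l1",f_scale=.001).x; return len(p),f
E
python3 - <<'E'
from m import *
for n in ["top","wrist"]:
    S=cloud(camera(n)); p=box(S,-.045,.01,-.11,-.07,.1,.115); print(n,"fin",len(p),p.min(0),p.max(0),np.median(p,0))
    if n=="top": print("knob",knob(S))
S=cloud(camera("scene")); print("scene knob",knob(S))
p=box(S,-.05,.02,-.03,.03,.075,.14);
for lo in np.arange(.076,.13,.004):
    q=p[(p[:,2]>=lo)&(p[:,2]<lo+.004)]
    if len(q): print(round(lo,3),len(q),q.min(0)[:2],q.max(0)[:2])
E
```

```text
top fin 241 [-0.0354 -0.0981  0.1001] [-0.0078 -0.0855  0.1124] [-0.0217 -0.0906  0.1086]
knob (383, array([-0.0197,  0.1142,  0.1993]))
wrist fin 593 [-0.0352 -0.0956  0.106 ] [-0.0072 -0.0846  0.1111] [-0.0216 -0.0905  0.1086]
scene knob (311, array([-0.0178,  0.1141,  0.1992]))
0.076 229 [-0.0358 -0.0177] [0.0001 0.0191]
0.08 23 [-0.0325 -0.0019] [-0.0063  0.0186]
0.084 14 [-0.0211 -0.0007] [-0.013   0.0055]
0.088 1 [-0.0168  0.0053] [-0.0168  0.0053]
0.092 24 [-0.0294 -0.0069] [-0.0046  0.0144]
0.096 171 [-0.0312 -0.0141] [-0.0039  0.0151]
0.112 18 [-0.0221 -0.0016] [-0.0096  0.0085]
0.116 37 [-0.0248 -0.0056] [-0.009   0.0089]
0.12 27 [-0.0217 -0.0008] [-0.0104  0.0091]
0.124 13 [-0.0211  0.0003] [-0.0127  0.0052]
0.128 3 [-0.0168  0.0032] [-0.0144  0.0047]
```

Carrier moved 59.5 mm and is in the stop, and the lever is at about 0.86 rad. The table top is at about 97 mm, so I expect contact at a lever angle of about 0.34. I'll press the knob from above with the fingers shut.

Call:
servo_tool(increments=[[[0.0363,0.1094,0],[0,0,0]],[[0.0363,0.1094,0],[0,0,0]],[[0.0363,0.1094,0],[0,0,0]],[[0.0363,0.1094,0],[0,0,0]],[[0.0363,0.1094,0],[0,0,0]],[[0.0363,0.1094,0],[0,0,0]],[[0.0363,0.1094,0],[0,0,0]],[[0.0363,0.1094,0],[0,0,0]],[[0.0363,0.1094,0],[0,0,0]],[[0.0363,0.1094,0],[0,0,0]],[[0,0,0],[0,0,0]],[[0,0,0],[0,0,0]]], claw=0, force=20)

```text
t: 20.18
position: [0.5429, 0.0507, 0.2668]
tool_rot: [-180.0, 0.0, 71.8]
ft_force: [0.7, -1.0, -0.1]
finger_gap: -0.003
gripper_force: 0.0
```

Call:
servo_tool(increments=[[[0,0,-0.05],[0,0,0]],[[0,0,-0.05],[0,0,0]],[[0,0,-0.05],[0,0,0]],[[0,0,0],[0,0,0]],[[0,0,0],[0,0,0]]])

```text
t: 20.8
position: [0.5432, 0.0513, 0.2295]
tool_rot: [180.0, 0.0, 71.8]
ft_force: [0.1, 1.0, 0.6]
finger_gap: 0.0
gripper_force: 0.0
```

Call:
servo_tool(increments=[[[0,0,-0.02],[0,0,0]],[[0,0,-0.02],[0,0,0]],[[0,0,-0.02],[0,0,0]],[[0,0,-0.02],[0,0,0]],[[0,0,-0.02],[0,0,0]],[[0,0,-0.02],[0,0,0]],[[0,0,-0.02],[0,0,0]],[[0,0,-0.02],[0,0,0]],[[0,0,-0.02],[0,0,0]],[[0,0,0],[0,0,0]]])

```text
t: 22.05
position: [0.5426, 0.0511, 0.1838]
tool_rot: [-179.9, 0.1, 71.8]
ft_force: [-0.2, -0.5, 0.4]
finger_gap: 0.0
gripper_force: 0.0
```

Call:
servo_tool(increments=[[[0,0,-0.008],[0,0,0]],[[0,0,-0.008],[0,0,0]],[[0,0,0],[0,0,0]]])

```text
t: 22.42
position: [0.543, 0.0514, 0.1802]
tool_rot: [-180.0, 0.0, 71.8]
ft_force: [0.4, -0.8, 0.2]
finger_gap: -0.001
gripper_force: 0.0
```

```bash
python3 - <<'E'
from m import *
s=monitor.observe(); print(s["position"],s["ft_force"])
c=camera("scene"); print("scene knob",knob(cloud(c)))
cv2.imwrite("pics/s4.png",cv2.resize(c["pixels"][120:320,200:460],None,fx=3,fy=3))
E
```

```text
[0.543  0.0514 0.1802] [ 0.3856 -0.8102  0.1712]
scene knob (1401, array([-0.0155,  0.1211,  0.2061]))
```

View pics/s4.png

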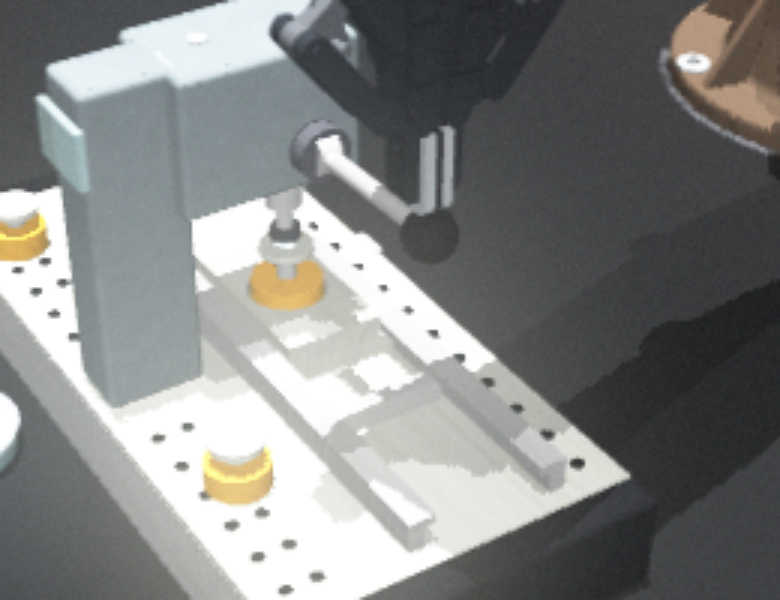

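The foot, at (285,232), is a few mm above the stub table at (285,247), and the tip is on the knob. I'll continue in small steps.

Call:
servo_tool(increments=[[[0,0,-0.008],[0,0,0]],[[0,0,-0.008],[0,0,0]],[[0,0,-0.008],[0,0,0]]])

```text
t: 22.85
position: [0.5432, 0.0515, 0.1743]
tool_rot: [180.0, -0.0, 71.8]
ft_force: [0.4, 1.2, 1.7]
finger_gap: 0.0
gripper_force: 0.6
```

Call:
servo_tool(increments=[[[0,0,-0.006],[0,0,0]],[[0,0,-0.006],[0,0,0]]])

```text
t: 23.1
position: [0.5432, 0.0514, 0.1713]
tool_rot: [180.0, 0.0, 71.8]
ft_force: [0.3, 0.8, 0.8]
finger_gap: 0.002
gripper_force: 0.6
```

Call:
servo_tool(increments=[[[0,0,-0.006],[0,0,0]]])

```text
t: 23.22
position: [0.5432, 0.0514, 0.1698]
tool_rot: [180.0, -0.0, 71.8]
ft_force: [-0.1, 1.1, 0.7]
finger_gap: -0.001
gripper_force: 0.5
```

Call:
servo_tool(increments=[[[0,0,-0.006],[0,0,0]]])

```text
t: 23.35
position: [0.5431, 0.0514, 0.1683]
tool_rot: [180.0, 0.0, 71.8]
ft_force: [0.2, 0.1, 0.8]
finger_gap: -0.002
gripper_force: 0.5
```

Baseline friction is about 0.8–1.7 N. I'll keep going one step at a time.

Call:
servo_tool(increments=[[[0,0,-0.006],[0,0,0]]])

```text
t: 23.48
position: [0.5431, 0.0514, 0.1668]
tool_rot: [180.0, 0.0, 71.8]
ft_force: [0.5, 1.0, 0.2]
finger_gap: -0.003
gripper_force: 0.5
```

Call:
servo_tool(increments=[[[0,0,-0.006],[0,0,0]]])

```text
t: 23.6
position: [0.5432, 0.0514, 0.1653]
tool_rot: [180.0, -0.0, 71.8]
ft_force: [1.0, 1.4, 1.6]
finger_gap: 0.001
gripper_force: 1.0
```

```bash
python3 - <<'E'
from m import *
for i in range(4):
    c=camera("scene"); s=monitor.observe(); print(s["position"][2],s["ft_force"])
S=cloud(c)
p=box(S,-.04,.0,-.02,.025,.088,.135)
for lo in np.arange(.088,.135,.002):
    q=p[(p[:,2]>=lo)&(p[:,2]<lo+.002)]
    if len(q): print(round(lo,3),len(q),q.min(0)[:2],q.max(0)[:2])
cv2.imwrite("pics/s5.png",cv2.resize(c["pixels"][170:220,265:345],None,fx=8,fy=8))
E
```

```text
0.16517936007038872 [-0.135   0.8703  0.8934]
0.16527551660043527 [0.9251 0.057  1.6994]
0.165277305873033 [0.2893 0.3133 0.8479]
0.165291681093083 [-0.4298 -0.4886  0.6089]
0.088 1 [-0.0165  0.0058] [-0.0165  0.0058]
0.092 2 [-0.0236 -0.0032] [-0.0053  0.0108]
0.094 17 [-0.0255 -0.0058] [-0.004   0.0143]
0.096 67 [-0.0308 -0.0111] [-0.0039  0.0143]
0.098 47 [-0.03   -0.0111] [-0.0052  0.015 ]
0.1 15 [-0.0263 -0.0018] [-0.0101  0.0091]
0.102 31 [-0.0238 -0.0057] [-0.0094  0.0089]
0.104 8 [-0.0205  0.0007] [-0.0117  0.006 ]
0.106 10 [-0.0195  0.0001] [-0.0127  0.0055]
0.108 6 [-0.0204  0.    ] [-0.0139  0.0042]
0.11 3 [-0.0144  0.0012] [-0.0133  0.005 ]
0.112 4 [-0.0172  0.0041] [-0.0134  0.0061]
0.114 4 [-0.0209 -0.0003] [-0.0091  0.0086]
0.116 18 [-0.0245 -0.0004] [-0.008   0.0104]
0.118 14 [-0.021  -0.0013] [-0.0085  0.0099]
0.12 17 [-0.0225 -0.0018] [-0.008   0.0098]
0.122 16 [-0.0241 -0.0016] [-0.0088  0.01  ]
0.124 15 [-0.0237 -0.0014] [-0.0088  0.0101]
0.126 16 [-0.0246  0.0017] [-0.0073  0.009 ]
0.128 14 [-0.0214  0.0053] [-0.0085  0.0103]
0.13 6 [-0.0207  0.0069] [-0.0108  0.0103]
0.134 4 [-0.024   0.0119] [-0.0144  0.013 ]
```

View pics/s5.png

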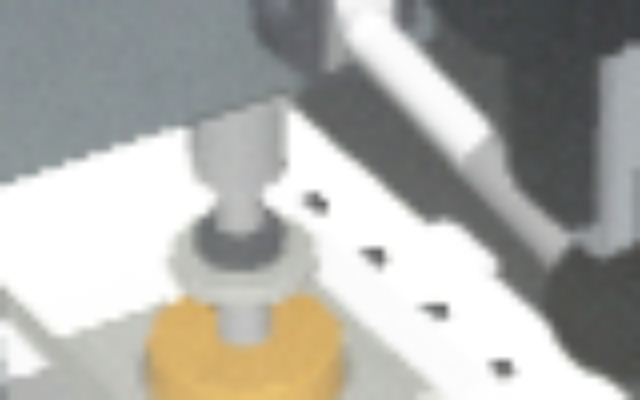

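The foot, with its lower edge at (240,268), is about at the table surface. I'll continue with averaged force readings.

Call:
servo_tool(increments=[[[0,0,-0.006],[0,0,0]]])

```text
t: 23.92
position: [0.5431, 0.0513, 0.1639]
tool_rot: [180.0, 0.0, 71.8]
ft_force: [-0.6, 0.1, 2.7]
finger_gap: -0.001
gripper_force: 1.4
```

```bash
cat > f.py <<'E'
from m import *
P=[];F=[]
for i in range(8):
    c=camera("scene"); s=monitor.observe(); P.append(s["position"]); F.append(s["ft_force"])
print(np.mean(P,0),np.mean(F,0),np.std(F,0)/8**.5)
S=cloud(c); p=box(S,-.032,-.006,-.008,.012,.098,.112); print(len(p),np.sort(p[:,2])[::6])
g=cv2.cvtColor(c["pixels"],cv2.COLOR_BGR2GRAY); np.set_printoptions(linewidth=200); print(g[192:208,291:299])
E
python3 f.py
```

```text
[0.543  0.0513 0.1638] [-0.4085 -0.0255  1.378 ] [0.0554 0.1822 0.2596]
102 [0.0981 0.0984 0.0986 0.0993 0.0997 0.1009 0.1014 0.1023 0.1026 0.1032
 0.1035 0.1037 0.1042 0.105  0.1058 0.1082 0.1101]
[[183 188 186 189 186 181 179 180]
 [205 188 184 188 187 183 180 236]
 [251 201 185 191 189 181 193 253]
 [233 179 185 190 187 182 157 235]
 [152 166 185 191 190 183 166 117]
 [116 164 185 192 192 184 163 121]
 [108 156 180 187 186 178 142 116]
 [109 109 122 147 141 116 111 110]
 [110 112 113 113 110 112 115 110]
 [114 112 111 118 113 111 115 111]
 [119 114 115 117 116 115 115 118]
 [161 141 129 122 121 119 149 162]
 [193 191 190 191 194 192 190 191]
 [193 195 192 195 194 194 192 192]
 [205 209 211 213 212 211 213 206]
 [197 198 206 204 204 204 203 194]]
```

Call:
servo_tool(increments=[[[0,0,-0.006],[0,0,0]]])

```text
t: 24.45
position: [0.5431, 0.0513, 0.1624]
tool_rot: [180.0, 0.0, 71.8]
ft_force: [-1.3, -0.5, 3.2]
finger_gap: -0.001
gripper_force: 1.8
```

```bash
python3 f.py
```

```text
[0.5431 0.0513 0.1623] [-0.8935 -0.8661  2.4403] [0.1331 0.2078 0.2201]
100 [0.098  0.0983 0.0987 0.099  0.0995 0.1007 0.1012 0.1023 0.1027 0.103
 0.1033 0.1036 0.1042 0.1057 0.107  0.1078 0.1105]
[[183 185 186 191 186 180 177 174]
 [187 186 189 190 189 185 182 192]
 [240 193 185 188 186 184 201 253]
 [232 175 184 192 192 178 154 236]
 [157 166 182 191 188 182 168 122]
 [115 164 182 188 191 182 165 120]
 [108 156 177 187 189 180 144 117]
 [106 109 122 142 145 120 110 110]
 [113 113 112 114 112 114 114 109]
 [112 111 114 116 117 116 111 108]
 [122 113 112 117 112 109 114 117]
 [163 138 127 125 124 124 148 165]
 [189 194 192 191 194 189 191 190]
 [190 193 193 193 196 190 191 191]
 [204 208 210 212 211 212 210 207]
 [199 199 206 206 206 204 200 196]]
```

The foot's image has stopped moving and the force is rising, so it is in contact at an estimated 4–8 N. I'll retract straight up.

Call:
servo_tool(increments=[[[0,0,0.006],[0,0,0]],[[0,0,0.012],[0,0,0]],[[0,0,0.04],[0,0,0]],[[0,0,0.08],[0,0,0]],[[0,0,0.12],[0,0,0]],[[0,0,0.12],[0,0,0]],[[0,0,0.12],[0,0,0]],[[0,0.1,0],[0,0,0]],[[0,0.1,0],[0,0,0]],[[0,0.1,0],[0,0,0]],[[0,0.1,0],[0,0,0]],[[0,0,0],[0,0,0]]])

```text
t: 26.35
position: [0.5429, 0.1538, 0.2872]
tool_rot: [-180.0, -0.0, 72.0]
ft_force: [0.4, -0.5, 0.7]
finger_gap: -0.0
gripper_force: 0.0
```

```bash
python3 f.py; python3 - <<'E'
from m import *
for n in ["top","scene"]:
    S=cloud(camera(n)); print(n,"knob",knob(S))
    if n=="top": p=box(S,-.045,.01,-.11,-.07,.1,.115); print("fin",p.min(0),p.max(0),np.median(p,0))
    for l,h in (("spare_a",.05),("dish",0),("tweezers",0)): print(l,[at_h(camera(n),m["pixel"],h)[:2] for m in mark_of(n,l)[:2]])
E
```

```text
[0.5432 0.1506 0.2872] [-0.0246 -0.3277  0.0674] [0.173  0.1682 0.1477]
97 [0.098  0.0983 0.0984 0.0991 0.0996 0.1011 0.1019 0.1025 0.103  0.1032
 0.1036 0.1041 0.1046 0.1052 0.1075 0.1087 0.1102]
[[178 179 179 184 181 176 173 168]
 [181 179 181 182 179 176 178 187]
 [237 188 180 185 182 177 198 252]
 [229 171 181 186 181 176 148 232]
 [149 160 178 185 184 179 163 120]
 [115 156 179 185 186 178 160 118]
 [103 152 172 183 182 175 137 113]
 [109 108 118 136 141 114 104 107]
 [107 113 111 111 111 111 109 109]
 [106 111 112 113 109 108 113 108]
 [117 114 116 113 109 110 115 114]
 [156 136 123 118 118 118 143 159]
 [185 183 187 185 188 184 185 186]
 [183 184 187 189 190 187 186 186]
 [201 202 205 205 206 205 206 200]
 [190 193 199 199 199 200 194 192]]
top knob (369, array([-0.0196,  0.1188,  0.1515]))
fin [-0.0353 -0.0982  0.1004] [-0.0077 -0.0855  0.1125] [-0.0216 -0.0909  0.1084]
spare_a [array([0.6095, 0.0082]), array([ 0.5443, -0.2173])]
dish [array([ 0.6482, -0.1635])]
tweezers [array([ 0.3901, -0.068 ])]
scene knob (335, array([-0.0176,  0.1192,  0.1514]))
spare_a [array([0.6143, 0.0037]), array([ 0.5449, -0.2203])]
dish [array([ 0.6447, -0.1647])]
tweezers [array([ 0.4337, -0.1263])]
```

```bash
python3 -c "
from bench import workorder
print(workorder.finish_job())"
```

```text
the job is handed in; nothing more can be done
None
```

I handed the job in, but no verdict came back: the carrier is in the test stop, the lever stayed put when I let go at about 0.28 rad, and the foot bears on the stub with an estimated 4–9 N; the spares, tweezers and dish were not touched.

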